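Click the detachable handle onto the cast-iron pan

TASK

Fit the loose handle to the heavy pan on the hob: slide the handle's steel socket, hole side up, onto the stub on the pan's side until it is fully home against the pan and the spring button has popped up through the hole. Then, still holding the handle, prove the lock by pulling it straight back against the button with a steady 15 N or so, and let go of it. Work by feel: never force the handle against the pan with more than 30 N, do not shove the pan across the hob, and leave the other things alone.

Things in the scene. Friction and masses are not known exactly. Their poses are not given: they have to be found in the camera images.
- pan: Round dark cast-iron pan, 238 mm across the rim, 64 mm high, 4.6 kg, standing loose on the hob glass (top of the glass z = 0.0046); rough base, it starts to slide at roughly 30 to 55 N. Origin: centre of its underside. Its +x axis points level outwards along the stub, z up. Opposite the stub it has a small wire loop.
- stub_shoulder (a point): Flat upright face (36 wide x 30 mm high) of the lug on the pan's side, in the middle, 128 mm from the pan's centre along its +x and 45 mm above its underside: here the polished steel stub begins and here the handle's mouth stops when fully home. Axes as the pan's.
- stub_tip (a point): Centre of the free end of the stub, 55 mm outwards (pan +x) of stub_shoulder, level with it. The stub is a straight bar, 16 mm wide and 10 mm high, edges rounded by 2 mm.
- button: Brass spring button of 8 mm diameter in the stub's top, with rounded head; origin on its axis in the stub's top face, 25 mm outwards of stub_shoulder. It stands 5.6 mm proud; a spring presses it up with 8 N when out and 13 N when 4.9 mm in (as it is under the socket's wall). The socket's flared lip pushes it down by itself as the handle is slid on (about 9 to 15 N along the stub), dragging at 3 to 7 N from there to the hole; at the hole it springs up.
- button_top (a point): Top of the button's head, 5.6 mm above the stub's top face when the button is out; z up.
- handle: Handle of the pan, 0.18 kg, lying on the worktop hole side up: black straight grip 110 mm long, 24 mm wide, 28 mm high, on its -x end a steel socket (box tube) that opens to -x with a flared mouth, on its +x end a small wire eye. Origin: on the underside, below handle_grip. Its x axis runs along the handle from mouth to eye, z up. On the pan it lies along the stub, its +x as the pan's +x.
- handle_grip (a point): Point to grip, near the centre of mass: on the handle's axis, half-way up (14 mm above the underside, also the bore's axis); grip runs from 35 mm before it to 75 mm behind it along x. Axes as the handle's.
- handle_mouth (a point): Centre of the socket's mouth, 105 mm from handle_grip along the handle's -x. The bore is 18 mm wide and 11.4 mm high (1 mm clear of the stub on each side, 0.7 mm above and below), 62 mm deep; its first 10 mm flare open by 4 mm on each side and below and by 5 mm at the top, to 26 x 20 mm. Walls 3 mm.
- handle_hole (a point): Centre of the round 13 mm hole in the socket's 3 mm top wall, at the outer face: 25 mm from the mouth along the handle's +x, 8.7 mm above the bore's axis. With the mouth against stub_shoulder the button stands in the middle of the hole with its head about 1.9 mm above the outer face, and the handle can then be drawn back 2.5 mm before the hole's edge bears on the button.
- tin: Bystander: small printed food tin, 57 mm across, 72 mm high; origin centre of underside.
- dish: Bystander: round brown terracotta dish, 123 mm across, 28 mm high; origin centre of underside.
- spoon: Bystander: steel spoon 188 mm long; origin centre of underside.

How it is judged:
By the outcome, as a careful person would: the job done as asked, in the order asked, and still so for the second after the job is handed in, with the robot touching nothing.
It also fails if it takes over 45 s, if anything falls off the work surface, if the arm or the gripper's body presses on something with over 40 N, if the wrist force passes 120 N, or if a joint passes its speed limit or range.

ROBOT

A 6-joint arm with a two-finger parallel gripper is mounted at the origin on a cart in front of the work surface, level with it; the furniture and walls round the work are solid. World frame = base frame: x ahead of the robot, y to its left, z up, the work surface at z = 0. Lengths are in m, angles in rad, forces in N, time in s.
With the tool pointing down it reaches from about 0.425 to 0.95 m from the base axis. Payload 3.5 kg.
Tool frame: the origin (TCP) lies between the finger pads; the fingertips stand 25 mm ahead of it and the grasp point (between the pads) lies 6 mm ahead of it (ctrl.finger_overhang is the distance from the TCP to the fingertips, in m); x points along the fingers, y is the direction in which the jaws open and shut, and the axes are right-handed (so a half turn about x gives the same grasp; the last joint's range is limited). The gripper opens to 85 mm and grips with 20 to 120 N. Pads are 22 mm wide; open, the fingers measure 114 mm over their backs; the gripper's body (76 mm by 85 mm) begins 54 mm behind the grasp point. The pads swing forward as they close: fully open they stand 13 mm farther back than shut.
Start: joints at [-1.292, 0.286, 1.577, -0, 1.279, -0.15], TCP at [0.281, -0.614, 0.256] pointing down, gripper open.
Joint ranges: [-2.77, 2.77], [-0.9, 2.22], [0.21, 2.48], [-1.53, 4.67], [0.24, 2.81], [-2.84, 2.84]. Speed limits (rad/s): [2.79, 2.79, 3.14, 3.14, 3.14, 3.14].

INTERFACE

Orientations are given as a unit quaternion [x, y, z, w].
In Python, from plant import ctrl gives the robot as it stands.
- The arm moves only by the tool play_rows, never from a script. Its argument "targets" is a list of rows, each an object with "delta_pos": the shift along the world's x, y, z normalised to -1 to 1, where 1 is 1000 mm, a list of three; "delta_rot": the turn, a rotation vector about the world's x, y, z normalised to -1 to 1, where 1 is pi rad, a list of three; "claw": the finger opening in mm, from 0 to 85.4. In form: [{"delta_pos": [tx, ty, tz], "delta_rot": [wx, wy, wz], "claw": claw}, ...]. A call has 1 to 20 rows; each row is the pose to reach, as a shift and turn from the pose measured when the call began, turning the shorter way round; what a row does not reach only later rows make up. A row lasts 1/12 s, in which the tool goes at most 41.7 mm and 7.16 degrees, less where a joint would pass 70% of its speed; a pose out of reach is approached as far as the arm can. A call with a number of a shift or a turn outside -1 to 1 is refused whole. A call with a gripper value outside its range is refused whole. The fingers move at their own pace and stop on an object; "newtons" is the grip in N (left out, the last holds). Time passes only in rows, so rows that repeat a pose let the fingers close. It gives the time, the measured TCP pose, the force and the opening at its end, in the units of the state.
- ctrl.get_state(): the state, without advancing time (a new reading comes with each control period).
- ctrl.read_camera(name): name is "scene" or "top" or "wrist"; returns the picture (400x640x3 uint8, blue, green, red); there is no depth.
- ctrl.calibration(name): a dict with "fx", "fy", "cx", "cy" (pixels), "camera_from_world" (4x4, takes a point from world to camera coordinates). Camera axes: x right, y down, z forward; pixel columns grow to the right and rows downward; lengths in m; the calibration is good to about 2 mm. A picture is of the moment at which its call begins: read the wrist's pose just before it. calibration takes no time and is no camera call; for the wrist camera it gives the pose at the moment of the call.
- ctrl.sign_off(): hands the job in, once; it reports no verdict.
The state is a dict: "time": time; "qpos": joint angles; "dq": joint speeds; "joint_efforts": joint torques, N m; "eef_pos": TCP position; "tcp_rot": TCP orientation; "contact_force": force on the tool from outside, world axes, zero at the start; "wrist_torque": the same for the moment, N m; "opening": opening from 0.0 (shut) to 1.0 (fully open).
Only numpy, scipy, OpenCV 4.12 (cv2) and the standard library are available. Lean on these libraries where they do the work, as an engineer would, in place of code of your own. Each camera call takes 0.05 s, during which the arm holds its last target. There are 200 camera calls.

## Working session

There is one attempt and no reset: what is moved stays moved. The work goes in short steps, Python scripts to look and compute and a tool call to move; the robot and the scene stay as the last step left them, time stands still between calls to the robot, and variables do not carry over. Pictures are saved under pics/ and viewed, about 8 in all and at most 12, crops included, and the job is handed in when it is done.

Besides the shell and the picture viewer there is one more tool, called after "Call:" as name(argument=value, ...), one argument or row to a line, values as JSON. play_rows: Moves the arm, as the interface text tells. Its arguments: {"type":"object","properties":{"targets":{"type":"array"},"newtons":{"type":"number"}},"required":["targets"]}

```bash
mkdir -p pics; ls; python3 - <<'E'
from plant import ctrl
import cv2
print(ctrl.get_state())
for n in("scene","top"):
    im=ctrl.read_camera(n); cv2.imwrite(f"pics/{n}0.png",im); c=ctrl.calibration(n); print(n,c)
E
```

```text
pics
{'time': 0.0, 'qpos': array([-1.29199266e+00,  2.87211335e-01,  1.57821849e+00,  1.29517626e-05,
        1.27858904e+00, -1.50022281e-01]), 'dq': array([-0.00040634,  0.00090113, -0.00134258, -0.00084235,  0.00149693,
        0.00011295]), 'joint_efforts': array([-4.81843608e-05, -4.05979908e+01, -2.92627877e+01, -1.73323897e-04,
        5.84775611e-03, -2.23958644e-06]), 'eef_pos': array([ 0.28051267, -0.6132794 ,  0.25489419]), 'tcp_rot': array([-0.69086402, -0.15130875,  0.69096567, -0.14959615]), 'contact_force': array([ 0.59910423, -0.60207699,  0.05288275]), 'wrist_torque': array([-0.00805973,  0.05311278,  0.02760081]), 'opening': 1.0010600837588373}
scene {'fx': 445.07013486417793, 'fy': 445.07013486417793, 'cx': 322.0765019481393, 'cy': 196.83170901232268, 'camera_from_world': array([[-0.79299908, -0.60914826, -0.00953202,  0.42815722],
       [-0.23854292,  0.32485995, -0.91518484,  0.23241659],
       [ 0.56057983, -0.72346693, -0.40292165,  0.58579927],
       [ 0.        ,  0.        ,  0.        ,  1.        ]])}
top {'fx': 473.6495675884187, 'fy': 473.6495675884187, 'cx': 320.0086272614241, 'cy': 208.65564253162324, 'camera_from_world': array([[ 0.2068157 , -0.97837538, -0.0029793 , -0.1872281 ],
       [-0.94555601, -0.19909411, -0.25745946,  0.56638097],
       [ 0.25129884,  0.05606375, -0.96628451,  1.07723942],
       [ 0.        ,  0.        ,  0.        ,  1.        ]])}
```

View pics/top0.png

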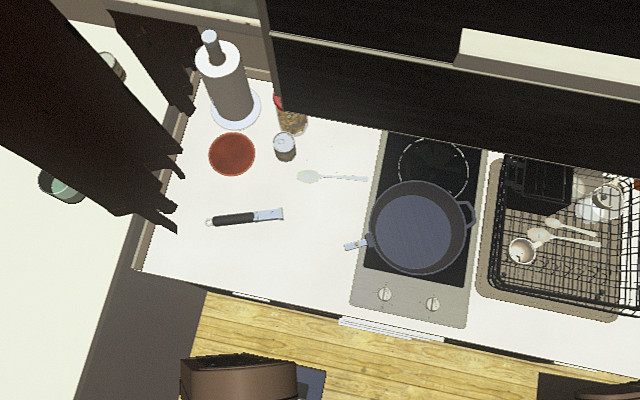

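View pics/scene0.png

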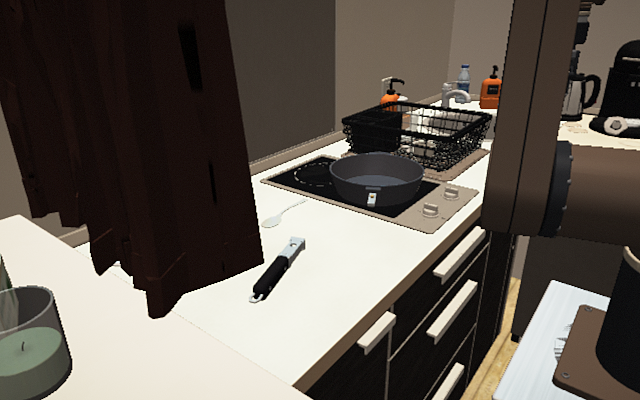

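Top view: handle with eye ~(208,222) and mouth ~(283,213); the stub is ~(345–368,243) on the pan, centre ~(418,230). The spoon is beyond the handle, with the tin and dish farther away. In the scene view the handle lies hole side up, hole near (294,243), with the stub at (372,199).

```bash
cat > h.py <<'E'
from plant import ctrl
import cv2, numpy as np
from scipy.spatial.transform import Rotation as R
def ray(c,uv,z):
    M=c["camera_from_world"]; r=M[:3,:3]; o=-r.T@M[:3,3]
    d=r.T@np.array([(uv[0]-c["cx"])/c["fx"],(uv[1]-c["cy"])/c["fy"],1])
    return o+d*(z-o[2])/d[2]
def proj(c,p):
    q=c["camera_from_world"]@np.append(p,1); return np.array([c["fx"]*q[0]/q[2]+c["cx"],c["fy"]*q[1]/q[2]+c["cy"]])
E
python3 - <<'E'
from h import *
c=ctrl.calibration("top")
P=lambda n,uv,z:print(n,ray(c,uv,z).round(4))
P("eye",(208,222),.014);P("mouth",(283,213),.02);P("tip",(345,245),.0496);P("root",(368,240),.0496);P("pan floor",(415,232),.01)
P("spoon",(300,178),0);P("tin",(284,145),.07)
im=cv2.imread("pics/top0.png");hsv=cv2.cvtColor(im,cv2.COLOR_BGR2HSV)
m=(hsv[...,2]<90).astype(np.uint8); m[:190]=0;m[240:]=0;m[:,:200]=0;m[:,300:]=0
r=cv2.minAreaRect(cv2.findNonZero(m));print(r)
b=cv2.boxPoints(r);print([ray(c,p,.02).round(4) for p in b])
s=ctrl.get_state();print(R.from_quat(s['tcp_rot']).as_matrix().round(3),ctrl.finger_overhang)
w=ctrl.calibration("wrist");M=w["camera_from_world"];print(w["fx"],M[:3,:3].round(3),(-M[:3,:3].T@M[:3,3]).round(3))
E
```

```text
eye [0.5153 0.2088 0.014 ]
mouth [0.5763 0.0266 0.02  ]
tip [ 0.5221 -0.1433  0.0496]
root [ 0.5458 -0.1958  0.0496]
pan floor [ 0.5991 -0.3109  0.01  ]
spoon [0.683 0.007 0.   ]
tin [0.7381 0.0576 0.07  ]
((247.1127166748047, 217.5626678466797), (9.690938949584961, 69.15806579589844), 84.38241577148438)
[array([0.5313, 0.2006, 0.02  ]), array([0.5846, 0.0336, 0.02  ]), array([0.5605, 0.0255, 0.02  ]), array([0.5075, 0.1916, 0.02  ])]
[[-0.001  0.416 -0.909]
 [ 0.002 -0.909 -0.416]
 [-1.    -0.002 -0.   ]] 0.025
292.52618134730847 [[ 0.416 -0.909 -0.003]
 [-0.876 -0.402  0.265]
 [-0.242 -0.108 -0.964]] [ 0.343 -0.586  0.373]
```

Call:
play_rows(
  targets=[
    {"delta_pos": [0.22, 0.533, -0.035], "delta_rot": [0, 0, 0.494], "claw": 85},
    {"delta_pos": [0.22, 0.533, -0.035], "delta_rot": [0, 0, 0.494], "claw": 85},
    {"delta_pos": [0.22, 0.533, -0.035], "delta_rot": [0, 0, 0.494], "claw": 85},
    {"delta_pos": [0.22, 0.533, -0.035], "delta_rot": [0, 0, 0.494], "claw": 85},
    {"delta_pos": [0.22, 0.533, -0.035], "delta_rot": [0, 0, 0.494], "claw": 85},
    {"delta_pos": [0.22, 0.533, -0.035], "delta_rot": [0, 0, 0.494], "claw": 85},
    {"delta_pos": [0.22, 0.533, -0.035], "delta_rot": [0, 0, 0.494], "claw": 85},
    {"delta_pos": [0.22, 0.533, -0.035], "delta_rot": [0, 0, 0.494], "claw": 85},
    {"delta_pos": [0.22, 0.533, -0.035], "delta_rot": [0, 0, 0.494], "claw": 85},
    {"delta_pos": [0.22, 0.533, -0.035], "delta_rot": [0, 0, 0.494], "claw": 85},
    {"delta_pos": [0.22, 0.533, -0.035], "delta_rot": [0, 0, 0.494], "claw": 85},
    {"delta_pos": [0.22, 0.533, -0.035], "delta_rot": [0, 0, 0.494], "claw": 85},
    {"delta_pos": [0.22, 0.533, -0.035], "delta_rot": [0, 0, 0.494], "claw": 85},
    {"delta_pos": [0.22, 0.533, -0.035], "delta_rot": [0, 0, 0.494], "claw": 85},
    {"delta_pos": [0.22, 0.533, -0.035], "delta_rot": [0, 0, 0.494], "claw": 85},
    {"delta_pos": [0.22, 0.533, -0.035], "delta_rot": [0, 0, 0.494], "claw": 85},
  ],
)

```text
time: 1.43
eef_pos: [0.5005, -0.0784, 0.2194]
tcp_rot: [0.386, 0.593, -0.387, 0.591]
contact_force: [-1.1, -0.1, 1.1]
opening: 0.997
```

```bash
python3 - <<'E'
from h import *
import pickle
s=ctrl.get_state();print(s['time'],s['eef_pos'],s['dq'].round(3),s['contact_force'])
c=ctrl.calibration("wrist");im=ctrl.read_camera("wrist");cv2.imwrite("pics/w1.png",im);pickle.dump(c,open("w1.pkl","wb"))
E
```

```text
1.4333 [ 0.50046709 -0.07842272  0.21938464] [-0.057 -0.008 -0.003 -0.011 -0.001 -0.008] [-1.12988761 -0.13460174  1.08302755]
```

View pics/w1.png

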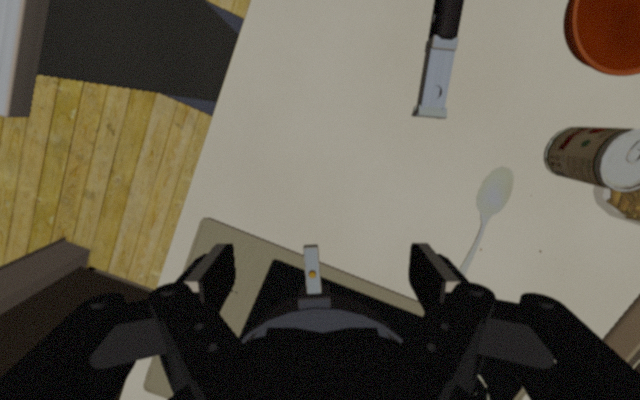

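Wrist view: the stub runs from its tip (311,246) to the lug at (315,296), with the brass button at (313,274). The handle's mouth is at (431,114) and its hole at (437,92).

```bash
python3 - <<'E'
from h import *
im=cv2.imread("pics/w1.png")
a=cv2.resize(im[235:315,270:350],None,fx=5,fy=5,interpolation=cv2.INTER_CUBIC)
b=cv2.resize(im[0:130,390:480],None,fx=4,fy=4,interpolation=cv2.INTER_CUBIC)
o=np.zeros((520,780,3),np.uint8);o[:400,:400]=a;o[:520,410:770]=b
cv2.imwrite("pics/w1c.png",np.clip(o*1.8,0,255).astype(np.uint8))
E
```

```text
(no output)
```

View pics/w1c.png

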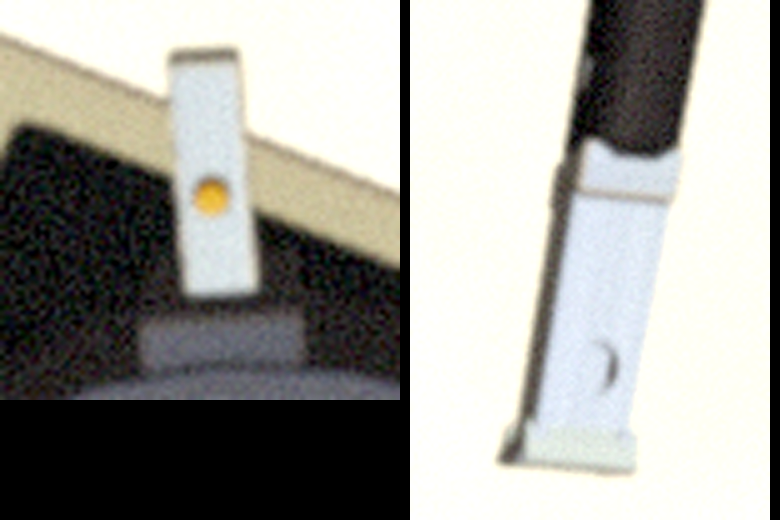

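```bash
python3 - <<'E'
from h import *
import pickle
c=pickle.load(open("w1.pkl","rb"))
A=lambda x,y:(270+x/5,235+y/5); B=lambda x,y:(390+(x-410)/4,y/4)
t=ray(c,A(207,62),.0546);r=ray(c,A(223,297),.0546);b=ray(c,A(211,198),.058)
print("stub",t,r,b,np.linalg.norm(t-r),np.degrees(np.arctan2(*(t-r)[1::-1])))
for l,rr in((A(172,62),A(242,62)),(A(186,290),A(260,290))):print("w",np.linalg.norm(ray(c,l,.0546)-ray(c,rr,.0546)))
L1,R1,L2,R2=[ray(c,B(*p),.0227) for p in((537,425),(628,425),(572,205),(667,205))]
print("w",np.linalg.norm(L1-R1),np.linalg.norm(L2-R2))
m1=(L1+R1)/2;m2=(L2+R2)/2;d=m2-m1;d/=np.linalg.norm(d)
a=np.degrees(np.arctan2(d[1],d[0]));mo=ray(c,B(583,471),.027)
print("handle",m1,m2,a,"mouth",mo,"grip",mo+.105*d,"lipw",np.linalg.norm(ray(c,B(525,462),.027)-ray(c,B(635,470),.027)))
# grip centerline from top camera
ct=ctrl.calibration("top");g=ray(ct,(247.1,217.6),.022);print("topcentre",g, "lateral vs axis",np.cross(d[:2],(g-m1)[:2]),"along from mouth",(g-mo)@d)
rc,_=cv2.Rodrigues(np.zeros(3));print(R.from_quat(ctrl.get_state()['tcp_rot']).as_matrix().round(4))
E
```

```text
stub [ 0.51684517 -0.14234279  0.0546    ] [ 0.54223186 -0.19254658  0.0546    ] [ 0.52954294 -0.16943037  0.058     ] 0.056257483076509386 116.82448459663313
w 0.014694412522648328
w 0.016258074224026153
w 0.023274088905643982 0.023197879861421522
handle [0.57362706 0.03848524 0.0227    ] [0.55648029 0.08707101 0.0227    ] 109.43883781457832 mouth [0.57794012 0.02796342 0.027     ] grip [0.54299608 0.12697814 0.027     ] lipw 0.02825924908801957
topcentre [0.54535364 0.11254107 0.022     ] lateral vs axis 0.002015947650766712 along from mouth 0.09060129005870099
[[-3.200e-03  9.164e-01  4.003e-01]
 [-7.000e-04  4.003e-01 -9.164e-01]
 [-1.000e+00 -3.200e-03 -6.000e-04]]<stdin>:14: DeprecationWarning: Arrays of 2-dimensional vectors are deprecated. Use arrays of 3-dimensional vectors instead. (deprecated in NumPy 2.0)
```

Call:
play_rows(
  newtons=80,
  targets=[
    {"delta_pos": [0.043, 0.205, -0.1], "delta_rot": [0, 0, -0.0244], "claw": 60},
    {"delta_pos": [0.043, 0.205, -0.1], "delta_rot": [0, 0, -0.0244], "claw": 60},
    {"delta_pos": [0.043, 0.205, -0.1], "delta_rot": [0, 0, -0.0244], "claw": 60},
    {"delta_pos": [0.043, 0.205, -0.1], "delta_rot": [0, 0, -0.0244], "claw": 60},
    {"delta_pos": [0.043, 0.205, -0.1], "delta_rot": [0, 0, -0.0244], "claw": 60},
    {"delta_pos": [0.043, 0.205, -0.1], "delta_rot": [0, 0, -0.0244], "claw": 60},
    {"delta_pos": [0.043, 0.205, -0.13], "delta_rot": [0, 0, -0.0244], "claw": 60},
    {"delta_pos": [0.043, 0.205, -0.16], "delta_rot": [0, 0, -0.0244], "claw": 60},
    {"delta_pos": [0.043, 0.205, -0.18], "delta_rot": [0, 0, -0.0244], "claw": 60},
    {"delta_pos": [0.043, 0.205, -0.19], "delta_rot": [0, 0, -0.0244], "claw": 60},
    {"delta_pos": [0.043, 0.205, -0.19], "delta_rot": [0, 0, -0.0244], "claw": 60},
  ],
)

```text
time: 2.4
eef_pos: [0.5415, 0.1237, 0.0268]
tcp_rot: [0.408, 0.578, -0.412, 0.574]
contact_force: [0.2, -0.5, -1.0]
opening: 0.704
```

Call:
play_rows(
  newtons=80,
  targets=[
    {"delta_pos": [0.001, 0.003, 0.003], "delta_rot": [0, 0, 0], "claw": 60},
    {"delta_pos": [0.001, 0.003, 0.003], "delta_rot": [0, 0, 0], "claw": 10},
    {"delta_pos": [0.001, 0.003, 0.003], "delta_rot": [0, 0, 0], "claw": 10},
    {"delta_pos": [0.001, 0.003, 0.003], "delta_rot": [0, 0, 0], "claw": 10},
    {"delta_pos": [0.001, 0.003, 0.003], "delta_rot": [0, 0, 0], "claw": 10},
    {"delta_pos": [0.001, 0.003, 0.003], "delta_rot": [0, 0, 0], "claw": 10},
    {"delta_pos": [0.001, 0.003, 0.003], "delta_rot": [0, 0, 0], "claw": 10},
    {"delta_pos": [0.001, 0.003, 0.003], "delta_rot": [0, 0, 0], "claw": 10},
  ],
)

```text
time: 3.07
eef_pos: [0.544, 0.1266, 0.0319]
tcp_rot: [0.409, 0.577, -0.412, 0.575]
contact_force: [-1.0, -1.5, 6.3]
opening: 0.262
```

```bash
python3 - <<'E'
from h import *
s=ctrl.get_state();print({k:np.round(v,4) for k,v in s.items() if k not in('joint_efforts',)})
E
```

```text
{'time': np.float64(3.0667), 'qpos': array([ 4.7400e-02,  3.3030e-01,  1.9853e+00, -1.1000e-03,  8.3160e-01,
       -2.8500e-01]), 'dq': array([-0.001 ,  0.0005, -0.0019, -0.0001,  0.0015, -0.0005]), 'eef_pos': array([0.544 , 0.1266, 0.0319]), 'tcp_rot': array([ 0.4087,  0.5773, -0.4116,  0.5746]), 'contact_force': array([-1.0482, -1.5431,  6.3108]), 'wrist_torque': array([-0.1295,  0.13  , -0.0678]), 'opening': np.float64(0.2618)}
```

```bash
python3 - <<'E'
from h import *
s=ctrl.get_state();m=R.from_quat(s['tcp_rot']).as_matrix();a=np.degrees(np.arctan2(m[1,1],m[0,1]));print(a, m[:,0], (116.3-90-a)/180)
print((R.from_matrix(np.array([[0,np.cos(np.radians(26.3)),np.sin(np.radians(26.3))],[0,np.sin(np.radians(26.3)),-np.cos(np.radians(26.3))],[-1,0,0]]))*R.from_quat(s['tcp_rot']).inv()).as_rotvec()/np.pi)
E
```

```text
19.08573189870934 [-0.00553623 -0.00106458 -0.99998411] 0.040079267229392534
[ 0.00044937 -0.00173858  0.04007988]
```

Call:
play_rows(
  targets=[
    {"delta_pos": [0, 0, 0.035], "delta_rot": [0, 0, 0], "claw": 10},
    {"delta_pos": [0, 0, 0.07], "delta_rot": [0, 0, 0], "claw": 10},
    {"delta_pos": [-0.02, -0.038, 0.08], "delta_rot": [0, 0, 0.02], "claw": 10},
    {"delta_pos": [-0.035, -0.068, 0.08], "delta_rot": [0, 0, 0.04], "claw": 10},
    {"delta_pos": [-0.052, -0.1, 0.08], "delta_rot": [0, 0, 0.04], "claw": 10},
    {"delta_pos": [-0.067, -0.13, 0.07], "delta_rot": [0, 0, 0.04], "claw": 10},
    {"delta_pos": [-0.082, -0.157, 0.05], "delta_rot": [0, 0, 0.04], "claw": 10},
    {"delta_pos": [-0.082, -0.157, 0.036], "delta_rot": [0, 0, 0.04], "claw": 10},
    {"delta_pos": [-0.082, -0.157, 0.036], "delta_rot": [0, 0, 0.04], "claw": 10},
    {"delta_pos": [-0.082, -0.157, 0.036], "delta_rot": [0, 0, 0.04], "claw": 10},
  ],
)

```text
time: 3.9
eef_pos: [0.4611, -0.0302, 0.0672]
tcp_rot: [0.372, 0.603, -0.375, 0.598]
contact_force: [-0.1, 0.3, -1.1]
opening: 0.263
```

```bash
python3 - <<'E'
from h import *
s=ctrl.get_state();print({k:np.round(v,4) for k,v in s.items() if k not in('joint_efforts',)})
m=R.from_quat(s['tcp_rot']).as_matrix();print(np.degrees(np.arctan2(m[1,1],m[0,1])),m[:,0])
o=[]
for n,(x0,y0,w,h,f) in {"top":(290,190,100,80,4),"scene":(330,140,100,80,4)}.items():
    im=ctrl.read_camera(n);cv2.imwrite(f"pics/{n}2.png",im)
t=cv2.imread("pics/top2.png");sc=cv2.imread("pics/scene2.png")
c=ctrl.calibration("scene");print(proj(c,[.5168,-.1423,.0496]))
d=np.array([-.443,.8965,0]);p=s['eef_pos']-.105*d;p[2]=.0496;print(p,proj(c,p),proj(ctrl.calibration("top"),p))
cv2.imwrite("pics/c2.png",np.hstack([cv2.resize(t[190:290,280:380],(400,400),interpolation=cv2.INTER_CUBIC),cv2.resize(sc[150:250,320:420],(400,400),interpolation=cv2.INTER_CUBIC)]))
E
```

```text
{'time': np.float64(3.9), 'qpos': array([-0.2841,  0.0757,  2.2092, -0.0039,  0.8636, -0.7396]), 'dq': array([ 0.0243, -0.0146, -0.0432, -0.    , -0.0014,  0.0001]), 'eef_pos': array([ 0.4611, -0.0302,  0.0672]), 'tcp_rot': array([ 0.3718,  0.6025, -0.3751,  0.5984]), 'contact_force': array([-0.0765,  0.2887, -1.1194]), 'wrist_torque': array([ 0.025 , -0.0646,  0.0398]), 'opening': np.float64(0.2629)}
26.242243210926393 [-7.45041235e-03 -9.06563137e-04 -9.99971834e-01]
[370.62208354 204.96574052]
[ 0.50759885 -0.1243511   0.0496    ] [369.83729836 208.92138083] [336.18233477 249.18935297]
```

View pics/c2.png

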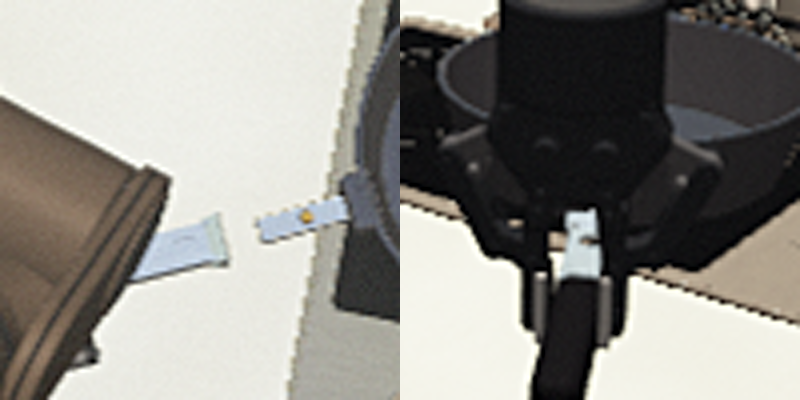

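Top crop: mouth lip centre at about (335,251), stub tip at (344.5,247.5). The handle looks level, hole up, and maybe 2–3 mm off the stub's axis, so I'll measure that from the same camera.

```bash
python3 - <<'E'
from h import *
im=cv2.imread("pics/top2.png").astype(int);c=ctrl.calibration("top")
S=np.array([.5417,-.1921,0]);d=np.array([np.cos(np.radians(116.3)),np.sin(np.radians(116.3)),0]);n=np.array([-d[1],d[0],0])
# sample B-R along lateral lines at given axial distance, on plane z
for z,us in((.0583,(90,98,106,112,120)),(.0546,(5,12,35,42,50))):
  for u in us:
    v=np.arange(-20,21,1.0);px=np.array([proj(c,S+d*u/1e3+n*t/1e3+[0,0,z]) for t in v],np.float32)
    g=cv2.remap((im[...,0]-im[...,2]).astype(np.float32),px[:,:1].copy(),px[:,1:].copy(),cv2.INTER_LINEAR).ravel()
    k=g>(g.max()+np.median(g[[0,1,2,-3,-2,-1]]))/2
    print(z,u,v[k].min(),v[k].max(),(v[k].min()+v[k].max())/2,g[::2].round().astype(int))
s=ctrl.get_state();q=s['eef_pos']-S;print("tcp lateral",q@n*1e3,"axial",q@d*1e3)
E
```

```text
0.0583 90 -10.0 12.0 1.0 [ -7  -7  -8  -8   1  22  28  29  27  29  27  27  29  29  28  32  20   0
 -13 -10  -9]
0.0583 98 -10.0 12.0 1.0 [ -7  -7  -7 -10   1  19  29  28  24  28  29  28  27  27  28  31  22   1
 -18 -10  -8]
0.0583 106 -11.0 12.0 0.5 [ -6  -7  -9 -11   3  20  29  30  26  25  26  28  27  28  29  29  20  -5
  -9  -8  -8]
0.0583 112 -11.0 12.0 0.5 [ -9  -8 -10  -9   0  25  27  27  27  29  30  30  29  28  29  31  19  -2
 -10  -8  -6]
0.0583 120 -9.0 12.0 1.5 [-17 -10  -3  -3  -1   9  20  27  29  29  27  27  28  27  26  31  18  -2
 -14  -8  -9]
0.0546 5 -6.0 7.0 0.5 [-19 -21 -25 -18 -17 -16  -6  23  32  31  31  30  32  29  10  -7 -19 -10
  -9  -5  -1]
0.0546 12 -6.0 6.0 0.0 [ -8  -8  -7  -7 -14 -23 -31  17  30  30  28  29  30  20  -2 -16 -13 -13
 -12 -12 -11]
0.0546 35 -4.0 7.0 1.5 [ -8  -8  -8  -8  -9 -10 -11  -5  23  29  30  29  31  37   9  -9 -10  -9
  -7  -8  -8]
0.0546 42 -4.0 8.0 2.0 [ -8  -8  -8  -8  -8  -8 -10  -2  20  30  28  28  28  29  14  -8 -11  -9
  -8  -7  -7]
0.0546 50 -5.0 8.0 1.5 [ -7  -8  -8  -7  -8  -9 -14   6  26  30  30  30  30  29  20  -5  -9  -9
  -8  -8  -7]
tcp lateral -1.1809013784503102 axial 180.22437384604888
```

Call:
play_rows(
  targets=[
    {"delta_pos": [-0.0031, -0.0016, 0.0003], "delta_rot": [0, 0, 0.006], "claw": 10},
    {"delta_pos": [-0.0031, -0.0016, 0.0003], "delta_rot": [0, 0, 0.006], "claw": 10},
    {"delta_pos": [0.001, -0.0096, 0.0003], "delta_rot": [0, 0, 0.006], "claw": 10},
    {"delta_pos": [0.0052, -0.0176, 0.0003], "delta_rot": [0, 0, 0.006], "claw": 10},
    {"delta_pos": [0.0052, -0.0176, 0.0003], "delta_rot": [0, 0, 0.006], "claw": 10},
    {"delta_pos": [0.0052, -0.0176, 0.0003], "delta_rot": [0, 0, 0.006], "claw": 10},
  ],
)

```text
time: 4.5
eef_pos: [0.4688, -0.0483, 0.0694]
tcp_rot: [0.366, 0.605, -0.369, 0.604]
contact_force: [-1.2, -0.1, -2.3]
opening: 0.262
```

```bash
cat > st.py <<'E'
from h import *
import sys
S=np.array([.5417,-.1921,0]);a=np.radians(117.4);S2=S+.0275*np.array([np.cos(np.radians(116.3)),np.sin(np.radians(116.3)),0])-.0006*np.array([-.8965,-.443,0])
d=np.array([np.cos(a),np.sin(a),0]);n=np.array([-d[1],d[0],0])
S0=S2-.0275*d
def show():
    s=ctrl.get_state();q=s['eef_pos']-S0;m=R.from_quat(s['tcp_rot']).as_matrix();f=s['contact_force'];t=s['wrist_torque']
    print(f"t {s['time']:.2f} mouth-axial {q@d*1e3-105:.1f} lat {q@n*1e3:.1f} z {q[2]*1e3:.1f} yaw {np.degrees(np.arctan2(m[1,1],m[0,1])):.2f} tilt {(m[:,0]@d):.4f} {m[:,0]@n:.4f} | F ax {f@d:.1f} lat {f@n:.1f} z {f[2]:.1f} | T d {t@d:.2f} n {t@n:.2f} z {t[2]:.2f} op {s['opening']:.3f}",s['dq'].round(3))
if __name__=="__main__":
    show()
    for k in range(int(sys.argv[1]) if len(sys.argv)>1 else 0): ctrl.read_camera("top");show()
E
python3 st.py 3
```

```text
t 4.50 mouth-axial 56.3 lat -0.3 z 69.4 yaw 27.37 tilt -0.0007 0.0038 | F ax 0.4 lat 1.1 z -2.3 | T d 0.02 n 0.02 z 0.01 op 0.262 [ 0.008 -0.003  0.019  0.002  0.005  0.002]
t 4.55 mouth-axial 56.7 lat -0.1 z 69.1 yaw 27.38 tilt -0.0001 0.0042 | F ax 0.8 lat -0.2 z -2.3 | T d -0.05 n -0.05 z 0.03 op 0.267 [ 0.007 -0.004  0.013  0.002  0.002 -0.   ]
t 4.60 mouth-axial 57.1 lat 0.1 z 68.9 yaw 27.40 tilt 0.0002 0.0046 | F ax 0.2 lat -0.2 z -2.3 | T d 0.01 n -0.04 z 0.02 op 0.260 [ 0.006 -0.004  0.007 -0.    -0.001  0.001]
t 4.65 mouth-axial 57.3 lat 0.1 z 68.9 yaw 27.41 tilt 0.0003 0.0047 | F ax 0.4 lat -0.2 z -2.1 | T d 0.02 n -0.05 z -0.04 op 0.261 [ 0.004 -0.003  0.006  0.    -0.    -0.001]
```

Call:
play_rows(
  targets=[
    {"delta_pos": [0.0018, -0.0036, -0.0014], "delta_rot": [0, 0, 0], "claw": 10},
    {"delta_pos": [0.0036, -0.0071, -0.0014], "delta_rot": [0, 0, 0], "claw": 10},
    {"delta_pos": [0.0055, -0.0107, -0.0014], "delta_rot": [0, 0, 0], "claw": 10},
    {"delta_pos": [0.0055, -0.0107, -0.0014], "delta_rot": [0, 0, 0], "claw": 10},
    {"delta_pos": [0.0055, -0.0107, -0.0014], "delta_rot": [0, 0, 0], "claw": 10},
  ],
)

```text
time: 5.07
eef_pos: [0.4732, -0.0587, 0.0672]
tcp_rot: [0.366, 0.605, -0.369, 0.603]
contact_force: [-1.0, -0.5, -2.5]
opening: 0.259
```

```bash
python3 st.py 2
```

```text
t 5.07 mouth-axial 45.0 lat 0.5 z 67.2 yaw 27.37 tilt 0.0007 0.0054 | F ax 0.0 lat 1.1 z -2.5 | T d 0.20 n 0.03 z -0.15 op 0.259 [ 0.005 -0.004  0.005  0.004 -0.    -0.002]
t 5.12 mouth-axial 45.1 lat 0.5 z 67.3 yaw 27.38 tilt 0.0006 0.0052 | F ax 0.8 lat 1.1 z -1.1 | T d 0.19 n 0.00 z -0.14 op 0.263 [ 0.003 -0.003  0.001  0.001 -0.001 -0.   ]
t 5.17 mouth-axial 45.3 lat 0.5 z 67.3 yaw 27.39 tilt 0.0007 0.0053 | F ax -0.0 lat 0.5 z -1.7 | T d 0.23 n -0.03 z -0.15 op 0.262 [ 0.    -0.002  0.001  0.002  0.001  0.   ]
```

Call:
play_rows(
  targets=[
    {"delta_pos": [0.001, -0.0037, 0.0002], "delta_rot": [0, 0, 0], "claw": 10},
    {"delta_pos": [0.0027, -0.007, 0.0002], "delta_rot": [0, 0, 0], "claw": 10},
    {"delta_pos": [0.0045, -0.0101, 0.0002], "delta_rot": [0, 0, 0], "claw": 10},
    {"delta_pos": [0.0045, -0.0101, 0.0002], "delta_rot": [0, 0, 0], "claw": 10},
    {"delta_pos": [0.0045, -0.0101, 0.0002], "delta_rot": [0, 0, 0], "claw": 10},
  ],
)

```text
time: 5.58
eef_pos: [0.478, -0.0689, 0.0676]
tcp_rot: [0.366, 0.605, -0.369, 0.603]
contact_force: [-0.2, 0.2, -2.2]
opening: 0.263
```

```bash
python3 st.py 1
```

```text
t 5.58 mouth-axial 33.7 lat 0.9 z 67.6 yaw 27.37 tilt 0.0001 0.0048 | F ax 0.3 lat 0.0 z -2.2 | T d 0.03 n 0.01 z 0.01 op 0.263 [ 0.004 -0.002  0.005  0.004  0.001  0.   ]
t 5.63 mouth-axial 33.9 lat 0.9 z 67.6 yaw 27.38 tilt 0.0002 0.0048 | F ax 0.6 lat -0.6 z -2.1 | T d -0.00 n -0.01 z -0.08 op 0.261 [ 0.005 -0.     0.005  0.001  0.001  0.001]
```

Call:
play_rows(
  targets=[
    {"delta_pos": [0.0009, -0.0018, 0], "delta_rot": [0, 0, 0], "claw": 10},
    {"delta_pos": [0.0018, -0.0036, 0], "delta_rot": [0, 0, 0], "claw": 10},
    {"delta_pos": [0.0028, -0.0053, 0], "delta_rot": [0, 0, 0], "claw": 10},
    {"delta_pos": [0.0028, -0.0053, 0], "delta_rot": [0, 0, 0], "claw": 10},
  ],
)

```text
time: 5.97
eef_pos: [0.4809, -0.0743, 0.0677]
tcp_rot: [0.366, 0.605, -0.369, 0.603]
contact_force: [0.0, -0.4, -0.4]
opening: 0.261
```

```bash
python3 st.py
```

```text
t 5.97 mouth-axial 27.6 lat 0.9 z 67.7 yaw 27.37 tilt 0.0000 0.0048 | F ax -0.3 lat 0.2 z -0.4 | T d 0.12 n 0.05 z -0.05 op 0.261 [ 0.004 -0.003  0.003 -0.    -0.004  0.   ]
```

Call:
play_rows(
  targets=[
    {"delta_pos": [0.0009, -0.0018, 0], "delta_rot": [0, 0, 0], "claw": 10},
    {"delta_pos": [0.0018, -0.0036, 0], "delta_rot": [0, 0, 0], "claw": 10},
    {"delta_pos": [0.0028, -0.0053, 0], "delta_rot": [0, 0, 0], "claw": 10},
  ],
)

```text
time: 6.22
eef_pos: [0.4829, -0.0785, 0.0675]
tcp_rot: [0.367, 0.606, -0.369, 0.602]
contact_force: [-4.3, 9.3, 3.1]
opening: 0.263
```

```bash
python3 st.py
```

```text
t 6.22 mouth-axial 22.9 lat 1.0 z 67.5 yaw 27.33 tilt 0.0042 0.0058 | F ax 10.2 lat -0.4 z 3.1 | T d -0.07 n -1.04 z -0.02 op 0.263 [-0.023  0.029 -0.026  0.025  0.035 -0.03 ]
```

Call:
play_rows(
  targets=[
    {"delta_pos": [0.0009, -0.0018, 0], "delta_rot": [0, 0, 0], "claw": 10},
    {"delta_pos": [0.0018, -0.0036, 0], "delta_rot": [0, 0, 0], "claw": 10},
  ],
)

```text
time: 6.38
eef_pos: [0.4839, -0.0805, 0.0676]
tcp_rot: [0.367, 0.608, -0.368, 0.6]
contact_force: [-4.3, 8.1, 4.8]
opening: 0.262
```

```bash
python3 st.py
```

```text
t 6.38 mouth-axial 20.7 lat 1.0 z 67.6 yaw 27.31 tilt 0.0090 0.0067 | F ax 9.2 lat 0.0 z 4.8 | T d 0.02 n -0.92 z 0.01 op 0.262 [-0.033  0.027 -0.034  0.005  0.01  -0.033]
```

Call:
play_rows(
  targets=[
    {"delta_pos": [0.0009, -0.0018, 0], "delta_rot": [-0.0025, -0.0013, 0], "claw": 10},
    {"delta_pos": [0.0018, -0.0036, 0], "delta_rot": [-0.0025, -0.0013, 0], "claw": 10},
    {"delta_pos": [0.0023, -0.0045, 0], "delta_rot": [-0.0025, -0.0013, 0], "claw": 10},
  ],
)

```text
time: 6.63
eef_pos: [0.485, -0.0829, 0.0674]
tcp_rot: [0.367, 0.607, -0.369, 0.6]
contact_force: [-5.6, 10.5, 4.6]
opening: 0.264
```

```bash
python3 st.py
```

```text
t 6.63 mouth-axial 18.1 lat 1.2 z 67.4 yaw 27.28 tilt 0.0064 0.0081 | F ax 11.9 lat 0.1 z 4.6 | T d -0.01 n -1.30 z -0.06 op 0.264 [-0.012  0.015 -0.016  0.006  0.013 -0.015]
```

Call:
play_rows(
  targets=[
    {"delta_pos": [0.0014, -0.0027, 0], "delta_rot": [-0.003, -0.0016, 0], "claw": 10},
    {"delta_pos": [0.0025, -0.0049, 0], "delta_rot": [-0.003, -0.0016, 0], "claw": 10},
    {"delta_pos": [0.0028, -0.0053, 0], "delta_rot": [-0.003, -0.0016, 0], "claw": 10},
  ],
)

```text
time: 6.88
eef_pos: [0.4876, -0.0871, 0.0676]
tcp_rot: [0.365, 0.605, -0.371, 0.603]
contact_force: [-2.3, 3.9, 0.3]
opening: 0.262
```

```bash
python3 st.py
```

```text
t 6.88 mouth-axial 13.1 lat 0.9 z 67.6 yaw 27.31 tilt -0.0023 0.0081 | F ax 4.5 lat 0.3 z 0.3 | T d 0.01 n -0.61 z -0.04 op 0.262 [-0.014  0.013 -0.01  -0.002 -0.001 -0.003]
```

Call:
play_rows(
  targets=[
    {"delta_pos": [0.0014, -0.0027, 0], "delta_rot": [0, 0, 0], "claw": 10},
    {"delta_pos": [0.0028, -0.0053, 0], "delta_rot": [0, 0, 0], "claw": 10},
    {"delta_pos": [0.0037, -0.0071, 0], "delta_rot": [0, 0, 0], "claw": 10},
  ],
)

```text
time: 7.13
eef_pos: [0.4911, -0.0942, 0.0676]
tcp_rot: [0.365, 0.605, -0.371, 0.603]
contact_force: [-3.3, 6.8, 1.9]
opening: 0.261
```

```bash
python3 st.py
```

```text
t 7.13 mouth-axial 5.2 lat 1.0 z 67.6 yaw 27.28 tilt -0.0010 0.0086 | F ax 7.5 lat -0.2 z 1.9 | T d -0.04 n -0.82 z 0.00 op 0.261 [-0.032  0.032 -0.03   0.014  0.016 -0.036]
```

Call:
play_rows(
  targets=[
    {"delta_pos": [0.0011, -0.0022, 0], "delta_rot": [0, 0, 0], "claw": 10},
    {"delta_pos": [0.0023, -0.0044, 0], "delta_rot": [0, 0, 0], "claw": 10},
  ],
)

```text
time: 7.3
eef_pos: [0.4935, -0.099, 0.0675]
tcp_rot: [0.365, 0.605, -0.371, 0.602]
contact_force: [-2.9, 7.6, 0.3]
opening: 0.262
```

```bash
python3 st.py
```

```text
t 7.30 mouth-axial -0.2 lat 1.1 z 67.5 yaw 27.26 tilt -0.0004 0.0087 | F ax 8.1 lat -0.9 z 0.3 | T d -0.14 n -1.10 z 0.15 op 0.262 [-0.029  0.038 -0.03   0.054  0.068 -0.049]
```

Call:
play_rows(
  targets=[
    {"delta_pos": [0.0009, -0.0018, 0], "delta_rot": [0, 0, 0], "claw": 10},
    {"delta_pos": [0.0014, -0.0027, 0], "delta_rot": [0, 0, 0], "claw": 10},
  ],
)

```text
time: 7.47
eef_pos: [0.4936, -0.0993, 0.0671]
tcp_rot: [0.367, 0.608, -0.37, 0.599]
contact_force: [-7.1, 16.3, 7.2]
opening: 0.264
```

```bash
python3 st.py
```

```text
t 7.47 mouth-axial -0.5 lat 1.2 z 67.1 yaw 27.21 tilt 0.0081 0.0100 | F ax 17.7 lat -1.2 z 7.2 | T d -0.35 n -1.91 z 0.17 op 0.264 [-0.004  0.01  -0.013  0.009  0.018 -0.01 ]
```

```bash
python3 - <<'E'
from h import *
ims={n:ctrl.read_camera(n) for n in("top","scene","wrist")}
for n in ims: cv2.imwrite(f"pics/{n}3.png",ims[n])
p=np.array([.5306,-.1697,.06])
o=[]
for n in("top","scene"):
    u,v=proj(ctrl.calibration(n),p).astype(int);o.append(cv2.resize(ims[n][v-32:v+32,u-32:u+32],(400,400),interpolation=cv2.INTER_CUBIC))
cv2.imwrite("pics/c3.png",np.clip(np.hstack(o)*1.2,0,255).astype(np.uint8))
E
python3 st.py
```

```text
t 7.62 mouth-axial -0.4 lat 1.1 z 67.2 yaw 27.24 tilt 0.0070 0.0101 | F ax 14.7 lat -0.6 z 6.6 | T d -0.23 n -1.53 z 0.10 op 0.263 [-0.    -0.001  0.003 -0.003 -0.003  0.003]
```

View pics/c3.png

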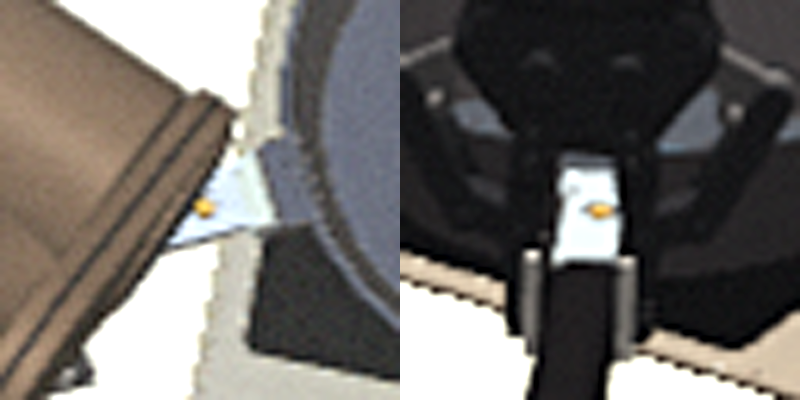

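The crops show the brass button up through the hole (top crop 203,207; scene crop 600,211) and the mouth flush on the lug. Next I'll pull back gently.

Call:
play_rows(
  targets=[
    {"delta_pos": [-0.0005, 0.0009, 0], "delta_rot": [-0.002, -0.001, 0], "claw": 10},
    {"delta_pos": [-0.0009, 0.0018, 0], "delta_rot": [-0.002, -0.001, 0], "claw": 10},
    {"delta_pos": [-0.0014, 0.0027, 0], "delta_rot": [-0.002, -0.001, 0], "claw": 10},
    {"delta_pos": [-0.0018, 0.0036, 0], "delta_rot": [-0.002, -0.001, 0], "claw": 10},
    {"delta_pos": [-0.0018, 0.0036, 0], "delta_rot": [-0.002, -0.001, 0], "claw": 10},
    {"delta_pos": [-0.0018, 0.0036, 0], "delta_rot": [-0.002, -0.001, 0], "claw": 10},
  ],
)

```text
time: 8.12
eef_pos: [0.4923, -0.0964, 0.0674]
tcp_rot: [0.365, 0.605, -0.371, 0.602]
contact_force: [1.8, -2.6, -2.0]
opening: 0.26
```

```bash
python3 st.py
```

```text
t 8.12 mouth-axial 2.7 lat 1.0 z 67.4 yaw 27.22 tilt -0.0016 0.0096 | F ax -3.2 lat -0.4 z -2.0 | T d -0.02 n 0.28 z -0.02 op 0.260 [-0.     0.    -0.001  0.004  0.003 -0.   ]
```

Call:
play_rows(
  targets=[
    {"delta_pos": [-0.0005, 0.0009, 0], "delta_rot": [0, 0, 0], "claw": 10},
    {"delta_pos": [-0.0009, 0.0018, 0], "delta_rot": [0, 0, 0], "claw": 10},
    {"delta_pos": [-0.0014, 0.0027, 0], "delta_rot": [0, 0, 0], "claw": 10},
    {"delta_pos": [-0.0014, 0.0027, 0], "delta_rot": [0, 0, 0], "claw": 10},
    {"delta_pos": [-0.0014, 0.0027, 0], "delta_rot": [0, 0, 0], "claw": 10},
    {"delta_pos": [-0.0014, 0.0027, 0], "delta_rot": [0, 0, 0], "claw": 10},
  ],
)

```text
time: 8.62
eef_pos: [0.4921, -0.0959, 0.0679]
tcp_rot: [0.364, 0.603, -0.372, 0.604]
contact_force: [2.1, -9.2, -5.5]
opening: 0.261
```

```bash
python3 st.py 2
```

```text
t 8.62 mouth-axial 3.2 lat 0.9 z 67.9 yaw 27.22 tilt -0.0072 0.0083 | F ax -9.2 lat 2.4 z -5.5 | T d 0.20 n 1.11 z -0.14 op 0.261 [ 0.    -0.001 -0.002 -0.001 -0.001  0.   ]
t 8.67 mouth-axial 3.2 lat 0.9 z 67.9 yaw 27.22 tilt -0.0072 0.0083 | F ax -8.7 lat 2.0 z -5.2 | T d 0.27 n 1.07 z -0.08 op 0.263 [-0.     0.     0.    -0.    -0.    -0.001]
t 8.72 mouth-axial 3.2 lat 0.9 z 68.0 yaw 27.22 tilt -0.0073 0.0083 | F ax -9.4 lat 1.8 z -5.8 | T d 0.25 n 1.08 z -0.13 op 0.261 [ 0.     0.001 -0.001  0.     0.001 -0.001]
```

Call:
play_rows(
  targets=[
    {"delta_pos": [-0.0018, 0.0027, -0.0005], "delta_rot": [0.001, 0.0005, 0], "claw": 10},
    {"delta_pos": [-0.0023, 0.0036, -0.0005], "delta_rot": [0.001, 0.0005, 0], "claw": 10},
    {"delta_pos": [-0.0027, 0.0043, -0.0005], "delta_rot": [0.001, 0.0005, 0], "claw": 10},
    {"delta_pos": [-0.0027, 0.0043, -0.0005], "delta_rot": [0.001, 0.0005, 0], "claw": 10},
    {"delta_pos": [-0.0027, 0.0043, -0.0005], "delta_rot": [0.001, 0.0005, 0], "claw": 10},
    {"delta_pos": [-0.0027, 0.0043, -0.0005], "delta_rot": [0.001, 0.0005, 0], "claw": 10},
  ],
)

```text
time: 9.22
eef_pos: [0.4919, -0.0956, 0.068]
tcp_rot: [0.364, 0.6, -0.372, 0.607]
contact_force: [7.3, -16.7, -9.5]
opening: 0.259
```

```bash
python3 st.py 1
```

```text
t 9.22 mouth-axial 3.6 lat 0.9 z 68.0 yaw 27.25 tilt -0.0145 0.0054 | F ax -18.2 lat 1.2 z -9.5 | T d 0.25 n 1.98 z -0.01 op 0.259 [-0.003 -0.001 -0.002 -0.     0.     0.001]
t 9.27 mouth-axial 3.6 lat 1.0 z 68.1 yaw 27.25 tilt -0.0145 0.0054 | F ax -16.8 lat 1.6 z -10.6 | T d 0.20 n 1.95 z -0.06 op 0.262 [-0.     0.001 -0.003  0.     0.001  0.   ]
```

Call:
play_rows(
  targets=[
    {"delta_pos": [-0.0022, 0.0037, -0.0015], "delta_rot": [0.001, 0.0005, 0], "claw": 10},
    {"delta_pos": [-0.0022, 0.0037, -0.0015], "delta_rot": [0.001, 0.0005, 0], "claw": 10},
    {"delta_pos": [-0.0022, 0.0037, -0.0015], "delta_rot": [0.001, 0.0005, 0], "claw": 10},
    {"delta_pos": [-0.0022, 0.0037, -0.0015], "delta_rot": [0.001, 0.0005, 0], "claw": 10},
    {"delta_pos": [-0.0022, 0.0037, -0.0015], "delta_rot": [0.001, 0.0005, 0], "claw": 10},
    {"delta_pos": [-0.0022, 0.0037, -0.0015], "delta_rot": [0.001, 0.0005, 0], "claw": 10},
    {"delta_pos": [-0.0022, 0.0037, -0.0015], "delta_rot": [0.001, 0.0005, 0], "claw": 10},
    {"delta_pos": [-0.0022, 0.0037, -0.0015], "delta_rot": [0.001, 0.0005, 0], "claw": 10},
  ],
)

```text
time: 9.93
eef_pos: [0.4918, -0.0956, 0.0674]
tcp_rot: [0.363, 0.598, -0.373, 0.609]
contact_force: [5.3, -14.0, -7.3]
opening: 0.264
```

```bash
python3 st.py 1
```

```text
t 9.93 mouth-axial 3.7 lat 1.0 z 67.4 yaw 27.24 tilt -0.0203 0.0031 | F ax -14.8 lat 1.8 z -7.3 | T d 0.42 n 1.68 z -0.22 op 0.264 [ 0.001  0.001 -0.001 -0.003 -0.    -0.001]
t 9.98 mouth-axial 3.7 lat 0.9 z 67.4 yaw 27.24 tilt -0.0203 0.0031 | F ax -15.0 lat 2.3 z -8.1 | T d 0.34 n 1.69 z -0.19 op 0.264 [ 0.002  0.002  0.001 -0.002 -0.    -0.001]
```

Call:
play_rows(
  targets=[
    {"delta_pos": [0.0004, -0.0007, 0], "delta_rot": [0.002, 0.001, 0], "claw": 10},
    {"delta_pos": [0.0008, -0.0015, 0], "delta_rot": [0.004, 0.002, 0], "claw": 10},
    {"delta_pos": [0.0012, -0.0023, 0], "delta_rot": [0.0057, 0.0029, 0], "claw": 10},
    {"delta_pos": [0.0016, -0.0031, 0], "delta_rot": [0.0057, 0.0029, 0], "claw": 10},
    {"delta_pos": [0.0016, -0.0031, 0], "delta_rot": [0.0057, 0.0029, 0], "claw": 10},
  ],
)

```text
time: 10.4
eef_pos: [0.4933, -0.0985, 0.0674]
tcp_rot: [0.367, 0.604, -0.369, 0.603]
contact_force: [0.3, -1.0, -2.5]
opening: 0.259
```

```bash
python3 st.py 1
```

```text
t 10.40 mouth-axial 0.4 lat 1.0 z 67.4 yaw 27.26 tilt 0.0003 0.0033 | F ax -1.0 lat 0.1 z -2.5 | T d 0.10 n 0.00 z 0.01 op 0.259 [ 0.002 -0.003  0.005 -0.004 -0.001 -0.003]
t 10.45 mouth-axial 0.5 lat 1.0 z 67.4 yaw 27.26 tilt 0.0001 0.0033 | F ax 0.4 lat 1.7 z -2.1 | T d 0.16 n 0.01 z -0.03 op 0.262 [-0.    -0.003  0.002 -0.004 -0.002 -0.009]
```

Unloaded. A light nudge will close the last 1 mm of play, then I'll release.

Call:
play_rows(
  targets=[
    {"delta_pos": [0.0005, -0.0009, 0], "delta_rot": [0, 0, 0], "claw": 10},
    {"delta_pos": [0.0009, -0.0018, 0], "delta_rot": [0, 0, 0], "claw": 10},
    {"delta_pos": [0.0011, -0.0022, 0], "delta_rot": [0, 0, 0], "claw": 10},
    {"delta_pos": [0.0011, -0.0022, 0], "delta_rot": [0, 0, 0], "claw": 10},
  ],
)

```text
time: 10.78
eef_pos: [0.4935, -0.0991, 0.067]
tcp_rot: [0.367, 0.606, -0.369, 0.602]
contact_force: [-3.1, 5.6, 0.8]
opening: 0.265
```

```bash
python3 st.py 1
```

```text
t 10.78 mouth-axial -0.3 lat 1.2 z 67.0 yaw 27.27 tilt 0.0041 0.0043 | F ax 6.4 lat 0.2 z 0.8 | T d -0.05 n -0.77 z 0.10 op 0.265 [ 0.001 -0.003  0.001 -0.005 -0.001  0.002]
t 10.83 mouth-axial -0.3 lat 1.1 z 67.1 yaw 27.28 tilt 0.0040 0.0043 | F ax 5.9 lat -0.6 z 0.3 | T d -0.02 n -0.72 z -0.02 op 0.260 [ 0.002 -0.001  0.    -0.001 -0.003  0.   ]
```

Call:
play_rows(
  targets=[
    {"delta_pos": [0, 0, 0], "delta_rot": [0, 0, 0], "claw": 10},
    {"delta_pos": [0, 0, 0], "delta_rot": [0, 0, 0], "claw": 10},
    {"delta_pos": [0, 0, 0], "delta_rot": [0, 0, 0], "claw": 70},
    {"delta_pos": [0, 0, 0], "delta_rot": [0, 0, 0], "claw": 70},
    {"delta_pos": [0, 0, 0], "delta_rot": [0, 0, 0], "claw": 70},
    {"delta_pos": [0, 0, 0], "delta_rot": [0, 0, 0], "claw": 70},
    {"delta_pos": [0, 0, 0], "delta_rot": [0, 0, 0], "claw": 70},
    {"delta_pos": [0, 0, 0], "delta_rot": [0, 0, 0], "claw": 70},
    {"delta_pos": [0, 0, 0.02], "delta_rot": [0, 0, 0], "claw": 70},
    {"delta_pos": [0, 0, 0.05], "delta_rot": [0, 0, 0], "claw": 70},
    {"delta_pos": [0, 0, 0.09], "delta_rot": [0, 0, 0], "claw": 70},
    {"delta_pos": [0, 0, 0.13], "delta_rot": [0, 0, 0], "claw": 70},
    {"delta_pos": [0, 0, 0.15], "delta_rot": [0, 0, 0], "claw": 70},
    {"delta_pos": [0, 0, 0.15], "delta_rot": [0, 0, 0], "claw": 70},
  ],
)

```text
time: 12.0
eef_pos: [0.4967, -0.1004, 0.224]
tcp_rot: [0.368, 0.601, -0.368, 0.606]
contact_force: [-0.4, -0.5, 0.2]
opening: 0.821
```

```bash
python3 st.py 2; python3 - <<'E'
from h import *
w=ctrl.read_camera("wrist");s=ctrl.read_camera("scene");t=ctrl.read_camera("top")
for n,i in(("wrist",w),("scene",s),("top",t)):cv2.imwrite(f"pics/{n}4.png",i)
o=np.zeros((560,800,3),np.uint8)
c=ctrl.calibration("wrist");u,v=proj(c,[.5306,-.1697,.06]).astype(int);print(u,v)
o[:250,:400]=cv2.resize(w,(400,250),interpolation=cv2.INTER_AREA)
x,y=min(max(u-50,0),540),min(max(v-50,0),300);o[:400,400:]=cv2.resize(w[y:y+100,x:x+100],(400,400),interpolation=cv2.INTER_CUBIC)
o[260:560,:400]=cv2.resize(s[120:270,250:450],(400,300),interpolation=cv2.INTER_CUBIC)
cv2.imwrite("pics/c4.png",np.clip(o*1.4,0,255).astype(np.uint8))
a=cv2.imread("pics/top0.png");d=cv2.absdiff(a,t).max(2);m=d[100:200,200:370];print("bystander diff",(m>40).sum())
# pan shift: phase correlation over pan's far half, before/after
g=lambda i:np.float32(cv2.cvtColor(i[170:290,400:480],cv2.COLOR_BGR2GRAY));print(cv2.phaseCorrelate(g(a),g(t)))
E
```

```text
t 12.00 mouth-axial -2.9 lat -1.1 z 224.0 yaw 27.28 tilt -0.0058 -0.0038 | F ax -0.3 lat 0.5 z 0.2 | T d -0.03 n 0.01 z -0.00 op 0.821 [-0.003  0.051  0.076 -0.001 -0.05   0.   ]
t 12.05 mouth-axial -1.7 lat -0.1 z 220.7 yaw 27.28 tilt -0.0018 -0.0004 | F ax 0.1 lat -1.0 z -0.7 | T d 0.02 n -0.06 z -0.00 op 0.818 [-0.002  0.047  0.074 -0.001 -0.01  -0.001]
t 12.10 mouth-axial -0.6 lat 0.9 z 218.0 yaw 27.28 tilt 0.0021 0.0028 | F ax 0.4 lat 0.1 z -0.7 | T d -0.01 n 0.02 z -0.03 op 0.820 [ 0.     0.035  0.051 -0.001 -0.    -0.002]
323 266
bystander diff 901
((0.028207470883650387, 0.002857871629089459), 1.011996902624766)
```

View pics/c4.png

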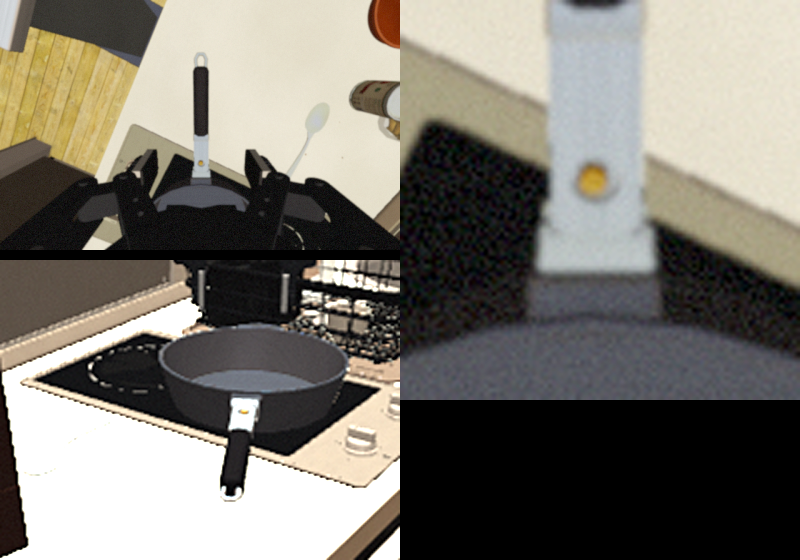

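The button stands in the middle of the hole (crop 593,180) and the mouth lies flush on the lug. The handle sits straight with the gripper clear of it. Before signing off I'll check what caused the 901 changed pixels in the bystander area.

```bash
python3 - <<'E'
from h import *
a=cv2.imread("pics/top0.png");t=cv2.imread("pics/top4.png");d=cv2.absdiff(a,t).max(2)
for n,(x,y,w,h) in {"tin":(268,128,30,36),"dish":(205,128,52,50),"spoon":(294,165,76,22)}.items():
    m=(d[y:y+h,x:x+w]>40).astype(np.uint8);print(n,m.sum(),cv2.boundingRect(m))
E
python3 st.py 8 | tail -1; python3 -c "
from plant import ctrl
print(ctrl.sign_off())"
```

```text
tin 0 (0, 0, 0, 0)
dish 0 (0, 0, 0, 0)
spoon 258 (4, 8, 33, 14)
t 12.65 mouth-axial -0.2 lat 1.2 z 216.7 yaw 27.27 tilt 0.0045 0.0047 | F ax -0.4 lat 0.1 z -0.1 | T d -0.00 n 0.01 z 0.00 op 0.818 [ 0.001 -0.006 -0.004  0.001  0.001 -0.001]
the job is handed in; nothing more can be done
None
```

The handle is on the pan, fully home and locked, and I handed the job in at about 12.7 s of robot time. No joint or force limit was reported at any point.

- **Fit:** I slid the socket onto the stub by feel. The button was pushed in at about 10–12 N along the stub, dragged at 4–8 N, and the handle met the pan at about 18 N, under the 30 N limit.
- **Lock test:** I pulled straight back and held about 15–18 N along the stub for roughly a second, and the button held. The gripper moved back about 4 mm in all, more than the 2.5 mm of play. I put the rest down to slight tilting of the hand and handle under load.
- **Release:** I eased the handle forward to close the play (about 6 N), opened the gripper and lifted 150 mm clear.

**Last checks:**
- The pictures show the brass button in the middle of the hole and the mouth flush on the lug.
- Comparing top-camera pictures from before and after, the pan moved less than 0.1 pixel (well under 1 mm).
- The tin and dish showed no change.
- **One check disagreed:** 258 pixels changed around the spoon. The arm's path stayed well clear of it and I felt no contact there, so I think the arm or its shadow was in the picture. I did not confirm that with another look.

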